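# Fix the display tray and restock it

## Task

The back ledge of the counter display tray has worked loose: with the screwdriver from the wooden stand, drive both of its cross-head screws clockwise fully home, keeping the bit pressed into the recess right to the end, and stand the screwdriver back in its stand. Also set every brown carton that is waiting to the left of the tray upright on the tray floor in front of the ledge, in whatever free room there is, touching neither another carton nor the goods already standing there; leave those goods, and the tape roll and pen beside the tray, alone.

Things in the scene. Friction and masses are not known exactly. Their poses are not given: they have to be found in the camera images.
- tray: counter display tray, fixed: white floor 250 mm (its x, away from the robot) by 360 mm (its y), turned up to 0.15 rad; origin at the centre of its underside, floor top 12 mm above it. Wooden rim 8 mm thick and 20 mm high (8 mm above the floor) at the front (-x) and both sides. Aluminium ledge along the back
- tray_ledge (a point): point on top of the foot of the tray's aluminium angle ledge, halfway along it, 16 mm above the tray's underside, at tray x = +95 mm. The foot is 4 mm thick, tray x = +73 to +117 mm; behind it an upright rises to 60 mm. The two screws stand on the foot 120 mm left and right of this point. Free floor for goods: tray x = -117 to +73 mm, y = -172 to +172 mm
- screw_l (a joint): left (+y) screw of the back ledge, turn in rad: grows clockwise seen from above; 3.2 = home (hard stop, head flat on the ledge); starts at 0 to 0.8 (head 6 to 4 mm proud). Friction about 0.08 N m. Pushing alone does not turn it; the bit must be kept pushed down (5 to 15 N is enough) to follow it down
- screw_l_cross (a point): centre of the floor of this steel screw's cross recess (the bit's end rests here). Head 24 mm across, 7 mm high; recess: two grooves at right angles, 5 mm wide, 5 mm deep, open at the rim; head top 5 mm above this point. The point's x, y axes lie along the grooves. Sinks 1.8 mm per rad driven; when home it is 18 mm above the tray's underside
- screw_r (a joint): right (-y) screw of the back ledge, turn in rad: grows clockwise seen from above; 3.2 = home (hard stop, head flat on the ledge); starts at 0 to 0.8 (head 6 to 4 mm proud). Friction about 0.08 N m. Pushing alone does not turn it; the bit must be kept pushed down (5 to 15 N is enough) to follow it down
- screw_r_cross (a point): centre of the floor of this steel screw's cross recess (the bit's end rests here). Head 24 mm across, 7 mm high; recess: two grooves at right angles, 5 mm wide, 5 mm deep, open at the rim; head top 5 mm above this point. The point's x, y axes lie along the grooves. Sinks 1.8 mm per rad driven; when home it is 18 mm above the tray's underside
- stand: light wooden block, fixed, 56 x 56 x 66 mm high, with one round hole 18 mm wide and 63 mm deep in the middle of its top; holds the screwdriver upright; origin at the centre of its underside
- stand_hole (a point): centre of the mouth of the hole in the stand, 66 mm above the stand's underside
- screwdriver: screwdriver, 0.12 kg, upright in the stand, bit down; the handle rests on the stand, the bit's end 6 mm above the stand's underside. Origin at the bit's end, z up along the tool. Bit: two crossed blades 10.5 mm wide, 3 mm thick, 12 mm long, along the tool's x and y axes; shaft 9.6 mm thick
- screwdriver_handle (a point): middle of the screwdriver's black handle, 105 mm above the bit's end; the handle is square, 26 x 26 mm, flats parallel to the blades, from 60 to 150 mm above the bit's end, with a small round grey cap on top (to 158 mm)
- carton_0: closed plain brown cardboard carton, 50 mm (its x) by 70 mm (its y) by 55 mm high, 0.12 kg; origin at the centre of its underside. Waits on the counter to the left of the tray, long side across the robot's view, turned up to 0.3 rad; may be absent (there are 2 to 4)
- carton_1: closed plain brown cardboard carton, 50 mm (its x) by 70 mm (its y) by 55 mm high, 0.12 kg; origin at the centre of its underside. Waits on the counter to the left of the tray, long side across the robot's view, turned up to 0.3 rad; may be absent (there are 2 to 4)
- carton_2: closed plain brown cardboard carton, 50 mm (its x) by 70 mm (its y) by 55 mm high, 0.12 kg; origin at the centre of its underside. Waits on the counter to the left of the tray, long side across the robot's view, turned up to 0.3 rad; may be absent (there are 2 to 4)
- carton_3: closed plain brown cardboard carton, 50 mm (its x) by 70 mm (its y) by 55 mm high, 0.12 kg; origin at the centre of its underside. Waits on the counter to the left of the tray, long side across the robot's view, turned up to 0.3 rad; may be absent (there are 2 to 4)
- door_stop: round brass and rubber door stop, 68 mm across, 39 mm high, already on the tray, loose; origin at the centre of its underside. Not to be touched
- copper_cap: round copper pipe cap, 39 mm across, 37 mm high, already on the tray, loose; origin at the centre of its underside. Not to be touched
- price_stand: empty clear price-card stand, nearly invisible, fixed on the counter between the tray and the cartons, 110 mm along x by 50 mm along y, 80 mm high; origin at the centre of its underside; only an obstacle
- tape_roll: roll of masking tape lying flat, 96 mm across, 30 mm high, on the counter behind the tray, loose; not to be moved
- pen_by: pen lying on the counter behind the tray, 145 mm long, loose; not to be moved
Things that resemble listed ones, but are neither listed nor needed, are in the scene too. What is shaped like the carton_3 but green is not meant.

How it is judged:
On the way, in this order (a step that is already met when the one before it is completed fails the run):
1. one screw is driven home (within 0.15 rad of its stop) with the screwdriver still pressing on it (over 1 N) (((value of joint screw_l above 3.05 rad and contact force between screwdriver and screw_l above 1 N) or (value of joint screw_r above 3.05 rad and contact force between screwdriver and screw_r above 1 N))), for 0.1 s.
2. both screws are home, the screwdriver still pressing on the second one (value of joint each of screw_l, screw_r above 3.05 rad and ((value of joint screw_l above 3.05 rad and contact force between screwdriver and screw_l above 1 N) or (value of joint screw_r above 3.05 rad and contact force between screwdriver and screw_r above 1 N))), for 0.1 s.
At the end, for the whole second after the job is handed in: Screws home (joint > 3.05); driver upright in its stand (axis within 12 mm, 0.12 rad, handle within 6 mm of resting); each carton present upright (0.06 rad), at rest, its underside on the tray floor, centre x -120 to 60, y +-160 mm, touching no carton or goods; all released (value of joint each of screw_l, screw_r above 3.05 rad and horizontal distance between screwdriver and stand_hole below 0.012 m and angle between screwdriver's own z axis and vertical below 0.12 rad and z of screwdriver in the frame of stand between 0 and 0.012 m and linear speed of each of screwdriver, carton_0, carton_1, carton_2, carton_3 below 0.02 m/s and x of carton_0 in the frame of tray between -0.12 and 0.06 m and y of carton_0 in the frame of tray between -0.16 and 0.16 m and z of carton_0 in the frame of tray between 0.008 and 0.0155 m and angle between each of carton_0, carton_1, carton_2, carton_3's own z axis and vertical below 0.06 rad and contact force between each of carton_0, carton_1, carton_2, carton_3 and door_stop below 0.05 N and contact force between each of carton_0, carton_1, carton_2, carton_3 and copper_cap below 0.05 N and x of carton_1 in the frame of tray between -0.12 and 0.06 m and y of carton_1 in the frame of tray between -0.16 and 0.16 m and z of carton_1 in the frame of tray between 0.008 and 0.0155 m and x of carton_2 in the frame of tray between -0.12 and 0.06 m and y of carton_2 in the frame of tray between -0.16 and 0.16 m and z of carton_2 in the frame of tray between 0.008 and 0.0155 m and x of carton_3 in the frame of tray between -0.12 and 0.06 m and y of carton_3 in the frame of tray between -0.16 and 0.16 m and z of carton_3 in the frame of tray between 0.008 and 0.0155 m and contact force between carton_0 and carton_1 below 0.05 N and contact force between each of carton_0, carton_1 and carton_2 below 0.05 N and contact force between each of carton_0, carton_1, carton_2 and carton_3 below 0.05 N).
It fails at once if a carton in the gripper touches goods that already stand on the tray ((contact force between the fingers and carton_0 above 0.5 N and contact force between carton_0 and door_stop above 0.5 N) or (contact force between the fingers and carton_0 above 0.5 N and contact force between carton_0 and copper_cap above 0.5 N) or (contact force between the fingers and carton_1 above 0.5 N and contact force between carton_1 and door_stop above 0.5 N) or (contact force between the fingers and carton_1 above 0.5 N and contact force between carton_1 and copper_cap above 0.5 N) or (contact force between the fingers and carton_2 above 0.5 N and contact force between carton_2 and door_stop above 0.5 N) or (contact force between the fingers and carton_2 above 0.5 N and contact force between carton_2 and copper_cap above 0.5 N) or (contact force between the fingers and carton_3 above 0.5 N and contact force between carton_3 and door_stop above 0.5 N) or (contact force between the fingers and carton_3 above 0.5 N and contact force between carton_3 and copper_cap above 0.5 N)).
It fails at once if the robot or the screwdriver touches the goods that already stand on the tray (contact force between any of the arm, the fingers, screwdriver and door_stop above 0.5 N or contact force between any of the arm, the fingers, screwdriver and copper_cap above 0.5 N).
It fails at once if the fingers touch a screw (contact force between the fingers and screw_l above 0.5 N or contact force between the fingers and screw_r above 0.5 N).
It fails at once if goods on the tray end up more than 5 cm from where they stood, or tipped (distance of any of door_stop, copper_cap from where it was at the start of the episode above 0.05 m or angle between any of door_stop, copper_cap's own z axis and vertical above 0.5 rad).
It fails at once if the tape roll or the pen beside the work is shifted more than 3 cm (distance of any of tape_roll, pen_by from where it was at the start of the episode above 0.03 m).
Of carton_0, carton_1, carton_2, carton_3 only 2 to 4 are there at a start; the rules pass over those that are not, and their reading is None.
At some moment in a run one of carton_0, carton_1, carton_2, carton_3 may be knocked a few centimetres aside while the robot is not near it.
It also fails if it takes over 210 s, if anything falls off the work surface, if the arm or the gripper's body presses on something with over 40 N, if the wrist force passes 120 N, or if a joint passes its speed limit or range.

## Robot

A 6-joint arm with a two-finger parallel gripper is mounted at the origin on a cart in front of the work surface, level with it; the furniture and walls round the work are solid. World frame = base frame: x ahead of the robot, y to its left, z up, the work surface at z = 0. Lengths are in m, angles in rad, forces in N, time in s.
With the tool pointing down it reaches from about 0.35 to 0.975 m from the base axis. Payload 4.9 kg.
Tool frame: the origin (TCP) lies midway between the tips of the shut fingers; the grasp point (between the pads) lies 19 mm behind it; z points along the fingers, y is the line along which they close (so a half turn about z gives the same grasp; the last joint's range is limited). The gripper opens to 85 mm and grips with 20 to 120 N. Pads are 22 mm wide; open, the fingers measure 114 mm over their backs; the gripper's body (76 mm by 85 mm) begins 54 mm behind the grasp point. The pads swing forward as they close: fully open they stand 13 mm farther back than shut.
Start: joints at [-1.32, 0.053, 1.613, -0, 1.476, -0.119], TCP at [0.226, -0.583, 0.231] pointing down, gripper open.
Joint ranges: [-3.01, 3.01], [-1.01, 2.22], [0.06, 2.58], [-1.02, 4.17], [0.09, 2.62], [-3.14, 3.14]. Speed limits (rad/s): [2.57, 2.57, 3.14, 3.14, 3.14, 3.14].

## Interface

Orientations are given as a rotation vector (axis times angle).
In Python, from bench import env gives the robot as it stands.
- The arm moves only by the tool carry_out, never from a script. Its argument "series" is text: rows parted by semicolons, each of 7 numbers parted by spaces: the turn, a rotation vector about the tool's x, y, z in degrees, then the shift along the tool's x, y, z in mm, then the closure, from -1 (fully open) to 1 (shut). A call has 1 to 10 rows; each row shifts and turns the commanded pose from where the row before left it, along the tool's axes as they then stand; what a row does not reach is not made up. A row lasts 1/8 s, in which the tool goes at most 62.5 mm and 10.7 degrees, less where a joint would pass 70% of its speed; a pose out of reach is approached as far as the arm can. A call with a gripper value outside its range is refused whole. The fingers move at their own pace and stop on an object; "force" is the grip in N (left out, the last holds). Time passes only in rows, so rows that do not move let the fingers close. It gives the time, the measured TCP pose, the force, the opening and the grip force at its end, in the units of the state.
- env.state(): the state, without advancing time (a new reading comes with each control period).
- env.grab_frame(name): name is "side" or "top" or "wrist"; returns the picture (480x640x3 uint8, blue, green, red); there is no depth.
- env.get_calibration(name): a dict with "fx", "fy", "cx", "cy" (pixels), "R" (3x3) and "t" (3): a world point X has camera coordinates R X + t; the wrist camera has in their place "mount" (4x4, takes a point from camera to tool coordinates, whose origin is the TCP and whose axes are the flange's). Camera axes: x right, y down, z forward; pixel columns grow to the right and rows downward; lengths in m; the calibration is good to about 2 mm. A picture is of the moment at which its call begins: read the wrist's pose just before it. get_calibration takes no time and is no camera call.
- env.sign_off(): hands the job in; it is judged then, once.
The state is a dict: "time_s": time; "joints": joint angles; "joint_velocities": joint speeds; "tau": joint torques, N m; "eef_pos": TCP position; "tcp_rot": TCP orientation; "ft_force": force on the tool from outside, world axes, zero at the start; "torque": the same for the moment, N m; "grip_width": opening from 0.0 (shut) to 1.0 (fully open); "grip_force": force on a finger pad.
Only numpy, scipy, OpenCV 4.12 (cv2) and the standard library are available. Lean on these libraries where they do the work, as an engineer would, in place of code of your own. Each camera call takes 0.05 s, during which the arm holds its last target. There are 200 camera calls.

## Working session

There is one attempt and no reset: what is moved stays moved. The work goes in short steps, Python scripts to look and compute and a tool call to move; the robot and the scene stay as the last step left them, time stands still between calls to the robot, and variables do not carry over. Pictures are saved under pics/ and viewed, at most 14 in all, crops included, and the job is handed in when it is done.

Besides the shell and the picture viewer there is one more tool, called in YAML: its name, and indented under it one key for each argument. carry_out: Moves the arm, as the interface text tells. Its arguments: {"type":"object","properties":{"series":{"type":"string"},"force":{"type":"number"}},"required":["series"]}

```bash
mkdir -p pics; cat > h.py <<'E'
import numpy as np, cv2
from scipy.spatial.transform import Rotation as Ro
from bench import env
def cam(n,T=None):
    c=env.get_calibration(n); K=np.array([[c['fx'],0,c['cx']],[0,c['fy'],c['cy']],[0,0,1]])
    if n=='wrist':
        M=np.array(c['mount']); W=T@M; R=W[:3,:3].T; t=-R@W[:3,3]
    else: R=np.array(c['R']);t=np.array(c['t'])
    return K,R,t
def tcp(s=None):
    s=s or env.state(); T=np.eye(4); T[:3,:3]=Ro.from_rotvec(s['tcp_rot']).as_matrix(); T[:3,3]=s['eef_pos']; return T
def onz(C,u,v,z):
    K,R,t=C; d=R.T@np.linalg.inv(K)@[u,v,1]; o=-R.T@t; return o+d*(z-o[2])/d[2]
def proj(C,X):
    K,R,t=C; p=K@(R@np.asarray(X)+t); return p[:2]/p[2]
def tri(Cs,uv):
    A=[];b=[]
    for (K,R,t),p in zip(Cs,uv):
        d=R.T@np.linalg.inv(K)@[p[0],p[1],1]; d/=np.linalg.norm(d); P=np.eye(3)-np.outer(d,d); A.append(P); b.append(P@(-R.T@t))
    X=np.linalg.solve(sum(A),sum(b)); return X
E
python3 - <<'E'
from h import *
for n in('side','top','wrist'):
    f=env.grab_frame(n); cv2.imwrite(f'pics/{n}0.png',f)
    if n!='wrist':
        K,R,t=cam(n); print(n,K[0,0],-R.T@t,R[2])
s=env.state(); print(s); print(np.round(tcp()[:3,:3],3)); print(env.get_calibration('wrist'))
E
```

```text
side 499.8608166625796 [0.38663596 0.89287362 0.65752957] [ 0.13943336 -0.8360845  -0.53058557]
top 545.5611102458256 [0.35866384 0.01233901 1.3644547 ] [ 0.11939389 -0.00430006 -0.99283766]
{'time_s': 0.15, 'joints': array([-1.32003066e+00,  5.32236837e-02,  1.61398001e+00,  1.79023610e-05,
        1.47600698e+00, -1.19024091e-01]), 'joint_velocities': array([ 0.00050561, -0.00175276, -0.00346851,  0.00079004, -0.00199207,
        0.00056194]), 'tau': array([ 7.15898786e-04, -3.94241023e+01, -3.70721662e+01, -9.39704523e-05,
        4.65954843e-03, -6.40064428e-06]), 'eef_pos': array([ 0.22575615, -0.58227929,  0.23033314]), 'tcp_rot': array([-3.08645838e+00, -5.77260789e-01,  1.39291836e-04]), 'ft_force': array([-0.81164679, -0.33597861,  0.13687098]), 'torque': array([ 0.00278652,  0.0300346 , -0.06435917]), 'grip_force': 0.0, 'grip_width': 0.9989811857782471}
[[ 0.932  0.361 -0.   ]
 [ 0.361 -0.932  0.002]
 [ 0.    -0.002 -1.   ]]
{'fx': 423.8653968978247, 'fy': 423.8653968978247, 'cx': 314.4958456537163, 'cy': 242.04756108302942, 'mount': array([[-3.11137095e-04, -9.45045308e-01, -3.26939243e-01,
         8.47234013e-02],
       [ 9.99999482e-01,  2.28823153e-05, -1.01780917e-03,
         4.44692317e-04],
       [ 9.69356907e-04, -3.26939390e-01,  9.45044812e-01,
        -1.42251401e-01],
       [ 0.00000000e+00,  0.00000000e+00,  0.00000000e+00,
         1.00000000e+00]])}
```

View pics/top0.png

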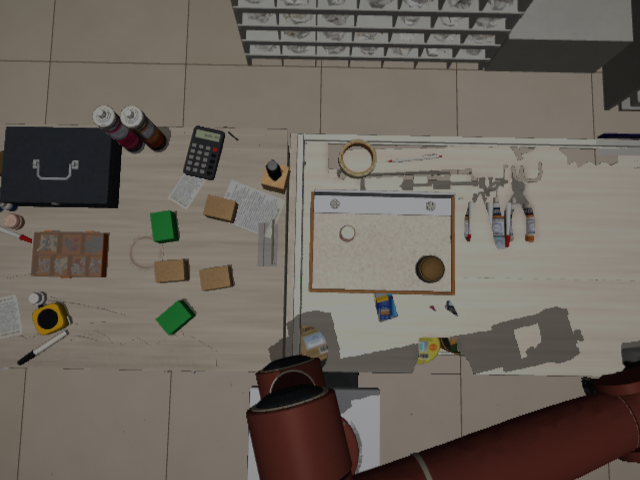

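View pics/side0.png

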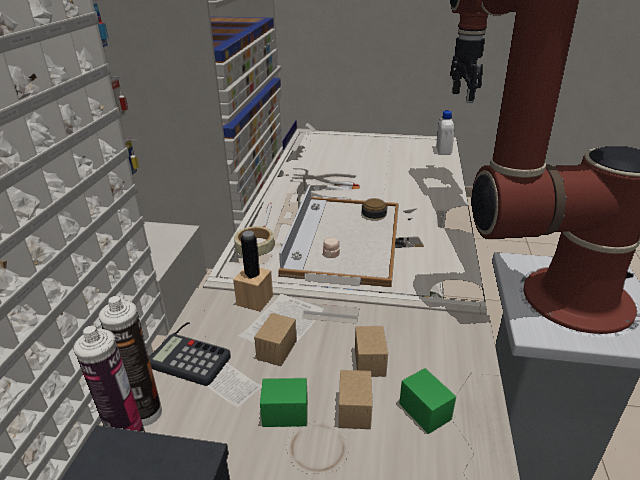

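Top: brown cartons at about (220,208), (170,271), (215,277), with green decoys at (163,226) and (175,317). Driver and stand at (275,172). Tray corners about (312,193) to (454,293), screws at (334,204) and (431,206), cap at (347,233), door stop at (430,268). Price stand is the faint shape at (267,243). I'll enlarge both views.

```bash
python3 - <<'E'
import cv2
t=cv2.imread('pics/top0.png'); s=cv2.imread('pics/side0.png')
cv2.imwrite('pics/tc.png',cv2.resize(t[140:300,145:465],None,fx=2.5,fy=2.5,interpolation=cv2.INTER_CUBIC))
cv2.imwrite('pics/sc.png',cv2.resize(s[180:430,215:415],None,fx=2.4,fy=2.4,interpolation=cv2.INTER_CUBIC))
E
```

```text
(no output)
```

View pics/tc.png

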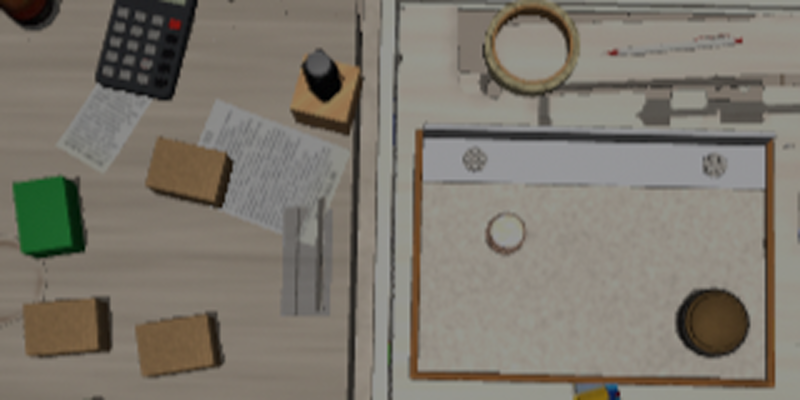

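View pics/sc.png

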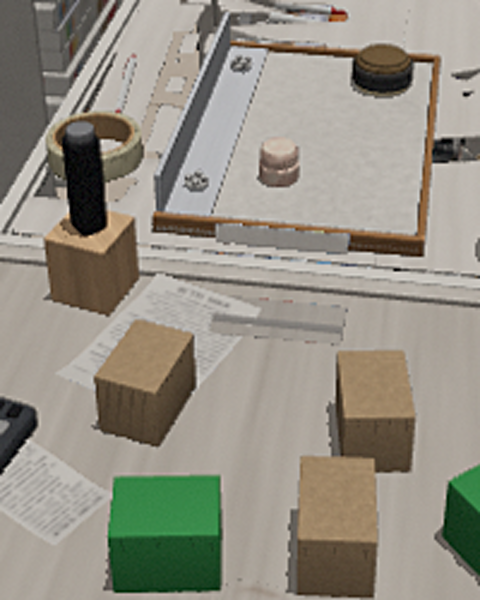

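Top crop: carton A centre (189,170), B (63,328), C (178,345); screws (475,159) and (714,164); cap (508,231); door stop (713,318); handle cap (320,60). Side crop: A (146,352), B (338,497), C (375,384); screws (196,181) and (242,64).

```bash
python3 - <<'E'
from h import *
T=cam('top');S=cam('side')
ft=lambda p:((p[0]+.5)/2.5-.5+145,(p[1]+.5)/2.5-.5+140)
fs=lambda p:((p[0]+.5)/2.4-.5+215,(p[1]+.5)/2.4-.5+180)
P={'scl':((475,159),(196,181)),'scr':((714,164),(242,64)),'cap':((508,231),(280,148)),'stop':((713,318),(383,54)),'handle':((320,58),(79,130)),
'FL':((412,378),(422,243)),'FR':((774,384),(438,57)),
'standL':((292,118),(88,246)),'standR':((350,132),(137,221)), 'standBL':((305,66),(48,237)),
'A':((189,170),(146,352)),'B':((63,328),(338,497)),'C':((178,345),(375,384))}
for k,(a,b) in P.items():
    X=tri([T,S],[ft(a),fs(b)]); print(k,X.round(4),np.abs(proj(T,X)-ft(a)).max().round(1),np.abs(proj(S,X)-fs(b)).max().round(1))
for k,q in {'A':[(158,137),(230,153),(220,206),(147,187)],'B':[(24,306),(98,298),(101,352),(28,356)],'C':[(137,322),(211,314),(217,366),(146,376)]}.items():
    X=np.array([onz(T,*ft(p),.055)[:2] for p in q]); d=X[1]-X[0]+X[2]-X[3]; print(k,X.mean(0).round(4),'ang of long axis',np.arctan2(*(-d)[::-1]).round(3), np.linalg.norm(X-np.roll(X,1,0),axis=1).round(3))
for p in [(285,208),(331,208),(328,314),(281,314)]: print('price z0',onz(T,*ft(p),0).round(3),onz(T,*ft(p),.08).round(3))
E
```

```text
scl [ 0.6045 -0.0423  0.0222] 0.4 0.5
scr [ 0.6024 -0.2809  0.0236] 0.9 0.8
cap [ 0.5287 -0.0743  0.0468] 0.7 0.8
stop [ 0.4458 -0.2722  0.0527] 1.2 1.1
handle [0.6669 0.104  0.1616] 1.3 1.6
FL [0.3861 0.0169 0.0161] 0.4 0.4
FR [ 0.3853 -0.339   0.0188] 0.8 0.7
standL [0.6436 0.1389 0.0715] 4.1 5.1
standR [0.6256 0.0817 0.0596] 1.0 1.1
standBL [0.689  0.1267 0.0681] 1.2 1.5
A [0.5831 0.2371 0.0545] 0.3 0.4
B [0.4273 0.3525 0.0529] 0.4 0.6
C [0.4125 0.2419 0.0513] 0.6 0.9
A [0.5831 0.2373] ang of long axis 1.35 [0.05  0.072 0.053 0.074]
B [0.4282 0.3522] ang of long axis 1.67 [0.048 0.071 0.052 0.07 ]
C [0.4143 0.2415] ang of long axis 1.712 [0.052 0.071 0.05  0.068]
price z0 [0.556 0.148 0.   ] [0.544 0.14  0.08 ]
price z0 [0.557 0.102 0.   ] [0.545 0.097 0.08 ]
price z0 [0.45  0.102 0.   ] [0.444 0.097 0.08 ]
price z0 [0.449 0.149 0.   ] [0.444 0.141 0.08 ]
```

carry_out:
  series: "0 0 10.6 0 0 0 -1;0 0 10.6 0 0 0 -1;0 0 0 43 -38 0 -1;0 0 0 43 -38 0 -1;0 0 0 43 -38 0 -1;0 0 0 43 -38 0 -1;0 0 0 43 -38 15 -1;0 0 0 43 -38 15 -1;0 0 0 43 -38 15 -1;0 0 0 43 -38 15 -1"

```text
time_s: 1.4
eef_pos: [0.571, -0.2773, 0.1705]
tcp_rot: [3.142, -0.0, -0.0]
ft_force: [0.4, -0.2, 0.9]
grip_width: 0.998
grip_force: 0.0
```

```bash
cat > shot.py <<'E'
import sys
from h import *
s=env.state(); T=tcp(s); f=env.grab_frame('wrist'); n=sys.argv[1]; cv2.imwrite(f'pics/{n}.png',f); np.save(f'pics/{n}.npy',T)
R=T[:3,:3]; print(s['eef_pos'].round(4),'psi',np.arctan2(R[1,0],R[0,0]).round(4),'z',R[:,2].round(4),'j',s['joints'].round(2),s['time_s'],s['ft_force'].round(2))
E
python3 shot.py w1
```

```text
[ 0.571  -0.2773  0.1705] psi -0.0002 z [-3.e-04 -0.e+00 -1.e+00] j [-0.57  0.12  1.65 -0.    1.38  1.  ] 1.4 [ 0.4  -0.19  0.87]
```

Now to the left screw, then the stand.

carry_out:
  series: "0 0 0 0 -40 0 -1;0 0 0 0 -40 0 -1;0 0 0 0 -40 0 -1;0 0 0 0 -40 0 -1;0 0 0 0 -40 0 -1;0 0 0 0 -40 0 -1;0 0 0 0 0 0 -1"

```text
time_s: 2.33
eef_pos: [0.5696, -0.0366, 0.1709]
tcp_rot: [-3.141, -0.005, 0.001]
ft_force: [-0.3, 0.3, -0.3]
grip_width: 1.002
grip_force: 0.0
```

```bash
python3 shot.py w2
```

```text
[ 0.5696 -0.0366  0.1709] psi 0.0034 z [-7.e-04  4.e-04 -1.e+00] j [-0.19 -0.03  1.8   0.    1.37  1.37] 2.325 [-0.3   0.26 -0.33]
```

carry_out:
  series: "0 0 0 0 -20 -40 -1;0 0 0 0 -20 -40 -1;0 0 0 0 -35 -20 -1;0 0 0 5 -35 0 -1;0 0 0 5 -35 0 -1;0 0 0 0 0 0 -1"

```text
time_s: 3.12
eef_pos: [0.5803, 0.1067, 0.271]
tcp_rot: [3.141, 0.002, -0.001]
ft_force: [-0.2, -0.5, -0.2]
grip_width: 0.998
grip_force: 0.0
```

```bash
python3 shot.py w3; python3 - <<'E'
import cv2,numpy as np
from h import *
a=[cv2.imread(f'pics/w{i}.png') for i in (1,2,3)]
ps=[proj(cam('wrist',np.load('pics/w1.npy')),[.6024,-.2809,.023]),proj(cam('wrist',np.load('pics/w2.npy')),[.6045,-.0423,.023])]
o=[]
for f,p in zip(a,ps):
    u,v=int(p[0])-33,int(p[1])-33; print(u,v); o.append(cv2.resize(f[v:v+66,u:u+66],(396,396),interpolation=cv2.INTER_CUBIC))
cv2.imwrite('pics/w12.png',np.hstack(o))
E
```

```text
[0.5803 0.1067 0.271 ] psi 0.0013 z [-4.e-04 -2.e-04 -1.e+00] j [ 0.06 -0.05  1.65 -0.    1.54  1.63] 3.125 [-0.18 -0.5  -0.21]
286 144
290 139
```

View pics/w12.png

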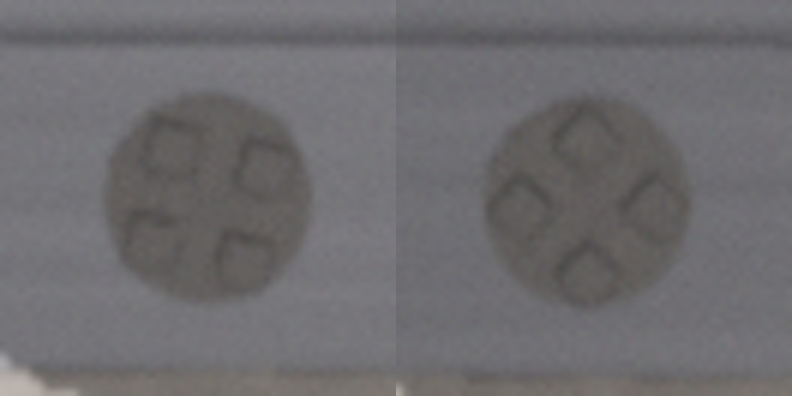

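View pics/w3.png

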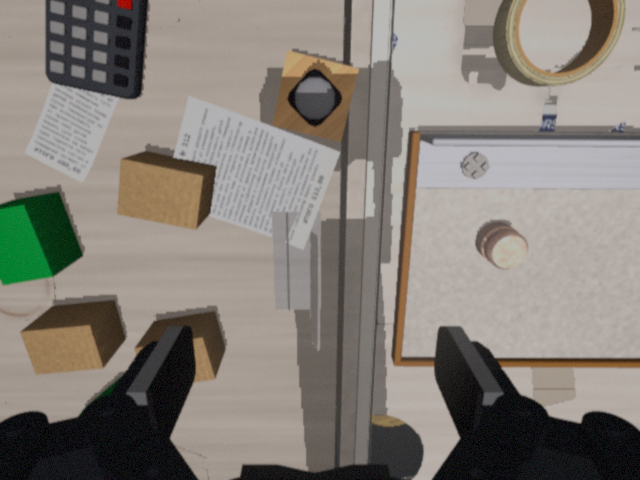

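w12: the right screw's four raised squares centre at crop (209,204), grooves turned about 12° clockwise. The left screw's centre at (191,206), grooves at 45°. w3: handle seen almost from above as a diamond at (317,97), so its flats are near 45°. I'll fit the angle and positions in code.

```bash
python3 - <<'E'
from h import *
W=[cam('wrist',np.load(f'pics/w{i}.npy')) for i in (1,2,3)]
g=lambda c,o:((c[0]+.5)/6-.5+o[0],(c[1]+.5)/6-.5+o[1])
for n,i,c,o in(('R',0,(209.5,204),(286,144)),('L',1,(191.5,206),(290,139))):
    for z in(.023,.026): print(n,onz(W[i],*g(c,o),z).round(4))
sq=[[(172,148),(268,167),(247,263),(152,238)],[(190,138),(260,208),(192,272),(124,207)]]
for i,o in((0,(286,144)),(1,(290,139))):
    X=np.array([onz(W[i],*g(c,o),.024)[:2] for c in sq[i]]); d1=X[0]-X[1]+X[3]-X[2]; d2=X[0]-X[3]+X[1]-X[2]
    print(np.degrees([np.arctan2(d1[1],d1[0]),np.arctan2(d2[1],d2[0])]).round(1))
# left screw in w3 (475,165), w2
print('tri L',tri([W[1],W[2]],[g((191.5,206),(290,139)),(475,165)]).round(4))
f=cv2.imread('pics/w3.png'); sub=f[55:140,270:365].max(2)
print(np.unique(sub//10,return_counts=True))
m=(sub<28).astype(np.uint8); n,l,st,ce=cv2.connectedComponentsWithStats(m)
k=1+np.argmax(st[1:,4]); c=cv2.findContours((l==k).astype(np.uint8),0,2)[0][0]+[270,55]
h=cv2.convexHull(c); print(st[k],cv2.minAreaRect(h)); 
r=cv2.minAreaRect(h); X=[onz(W[2],*p,.156).round(4) for p in cv2.boxPoints(r)]; print(X,np.mean(X,0), 'cap(317,95)',onz(W[2],317,95,.164).round(4))
cv2.imwrite('pics/hd.png',np.hstack([cv2.resize(f[40:150,260:370],(396,396),interpolation=2),cv2.resize(cv2.cvtColor((l==k).astype(np.uint8)*255,8)[0:85,0:95],(396,354)).copy() if 0 else np.zeros((396,1,3),np.uint8)]))
E
```

```text
R [ 0.6024 -0.2814  0.023 ]
R [ 0.6029 -0.2814  0.026 ]
L [ 0.6041 -0.0413  0.023 ]
L [ 0.6046 -0.0412  0.026 ]
[ 76.9 -12.1]
[ 45.9 -44.8]
tri L [ 0.604  -0.0413  0.0208]
(array([ 0,  1,  2,  3,  4,  5,  6,  7,  8,  9, 10, 11, 12, 13, 14, 15, 16,
       17, 18, 19], dtype=uint8), array([   5,  106,  184,  117,  120,  100,  320,  684,  112,   88,  701,
       1712, 1825,  343,   83,   83,  300,  378,  803,   11]))
[19 33 10 24 74] ((292.7806396484375, 99.9851303100586), (23.19482421875, 7.501672267913818), 82.56858825683594)
[array([0.6685, 0.1221, 0.156 ]), array([0.669 , 0.1178, 0.156 ]), array([0.6564, 0.1163, 0.156 ]), array([0.6559, 0.1206, 0.156 ])] [0.66245 0.1192  0.156  ] cap(317,95) [0.6652 0.1053 0.164 ]
```

View pics/hd.png

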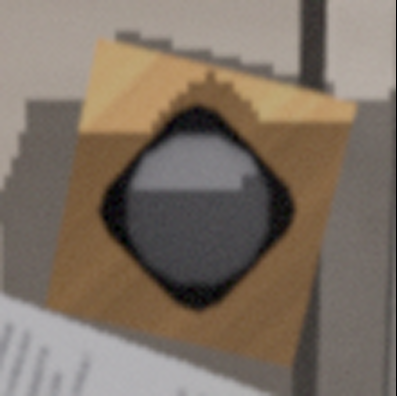

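Handle centre at crop (198,208), i.e. pixel (314.6,97.4), flats at 45°. It fits the stand centre. Moving above it and turning −135°.

carry_out:
  series: "0 0 0 42 0 0 -1;0 0 0 42 0 0 -1;0 0 -10.5 0 0 0 -1;0 0 -10.5 0 0 0 -1;0 0 -10.5 0 0 0 -1;0 0 -10.5 0 0 0 -1;0 0 -10.5 0 0 0 -1;0 0 -10.5 0 0 0 -1;0 0 -10.5 0 0 0 -1;0 0 -10.5 0 0 0 -1"

```text
time_s: 4.42
eef_pos: [0.6641, 0.1038, 0.271]
tcp_rot: [2.331, 2.106, -0.001]
ft_force: [0.0, 0.5, -0.2]
grip_width: 1.004
grip_force: 0.0
```

carry_out:
  series: "0 0 -10.5 0 0 0 -1;0 0 -10.5 0 0 0 -1;0 0 -10.5 0 0 0 -1;0 0 -10 0 0 0 -1;0 0 -9.5 0 0 0 -1;0 0 0 0 0 0 -1;0 0 0 0 0 0 -1"

```text
time_s: 5.3
eef_pos: [0.6641, 0.105, 0.2712]
tcp_rot: [-1.208, -2.9, 0.0]
ft_force: [-0.4, 0.5, 0.1]
grip_width: 1.003
grip_force: 0.0
```

```bash
cat >> h.py <<'E'
def go(x,y,z,deg,T=None):
    "tool-frame delta; rotation first"
    T=tcp() if T is None else T; R=T[:3,:3]
    a=np.radians(deg); G=np.array([[np.cos(a),np.sin(a),0],[np.sin(a),-np.cos(a),0],[0,0,-1]])
    rv=np.degrees(Ro.from_matrix(R.T@G).as_rotvec()); print('turn deg',rv.round(2),'then shift mm',(1000*G.T@(np.array([x,y,z])-T[:3,3])).round(1))
E
python3 shot.py w4; python3 - <<'E'
from h import *
c3=cam('wrist',np.load('pics/w3.npy')); p=onz(c3,314.6,97.4,.156); print(p, onz(c3,315,96,.066))
go(p[0],p[1],.105,135)
f=cv2.imread('pics/w4.png'); print(proj(cam('wrist',np.load('pics/w4.npy')),[p[0],p[1],.156]))
E
```

```text
[0.6641 0.105  0.2712] psi 2.3523 z [-2.e-04 -3.e-04 -1.e+00] j [ 0.05  0.14  1.45 -0.    1.55 -0.74] 5.3 [-0.36  0.48  0.05]
[0.66320204 0.1064536  0.156     ] [0.66396471 0.10611479 0.066     ]
turn deg [-0.02  0.   -0.17] then shift mm [  1.4   0.2 166.2]
[314.81321369 232.22001685]
```

View pics/w4.png

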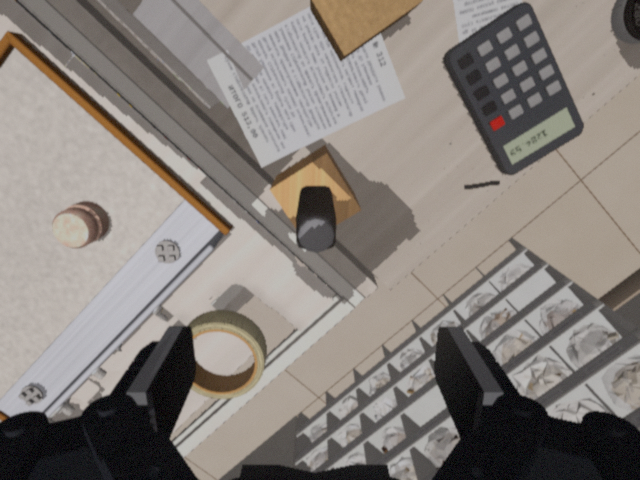

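The handle top at (316,231) is where predicted (315,232), and its sides run straight up the image. Descend and grip.

carry_out:
  series: "0 0 0 1.4 0 40 -1;0 0 0 0 0 40 -1;0 0 0 0 0 40 -1;0 0 0 0 0 30 -1;0 0 0 0 0 16 -1;0 0 0 0 0 0 -1;0 0 0 0 0 0 1;0 0 0 0 0 0 1;0 0 0 0 0 0 1;0 0 0 0 0 0 1"
  force: 90

```text
time_s: 6.6
eef_pos: [0.6636, 0.1071, 0.1065]
tcp_rot: [1.202, 2.901, 0.001]
ft_force: [-0.3, -0.7, 3.4]
grip_width: 0.293
grip_force: 88.7
```

carry_out:
  series: "0 0 0 0 0 0 1;0 0 0 0 0 0 1;0 0 0 0 0 0 1;0 0 0 0 0 0 1"

```text
time_s: 7.1
eef_pos: [0.6637, 0.1071, 0.1065]
tcp_rot: [1.202, 2.901, 0.001]
ft_force: [-0.6, -1.0, 6.4]
grip_width: 0.291
grip_force: 88.7
```

```bash
python3 shot.py w5
```

```text
[0.6637 0.1071 0.1065] psi 2.356 z [ 1.5e-03 -2.0e-04 -1.0e+00] j [ 0.05  0.26  1.6  -0.    1.28 -0.74] 7.1 [-0.63 -1.02  6.36]
```

carry_out:
  series: "0 0 0 0 0 -30 1;0 0 0 0 0 -40 1;0 0 0 0 0 -40 1;0 0 0 -12.7 -27 0 1;0 0 0 -12.5 -30 0 1;0 0 0 -12.5 -30 0 1;0 0 0 -12.5 -30 0 1;0 0 0 -12.5 -30 0 1;0 0 0 0 0 35 1;0 0 0 0 0 30 1"

```text
time_s: 8.4
eef_pos: [0.6026, -0.0414, 0.1484]
tcp_rot: [-1.203, -2.9, -0.0]
ft_force: [0.0, -0.2, -1.7]
grip_width: 0.295
grip_force: 88.7
```

carry_out:
  series: "0 0 0 0 0 0 1;0 0 0 0 0 0 1"

```text
time_s: 8.65
eef_pos: [0.6038, -0.041, 0.1509]
tcp_rot: [1.202, 2.902, 0.0]
ft_force: [-0.2, 0.2, -1.5]
grip_width: 0.294
grip_force: 88.8
```

```bash
python3 shot.py w6; python3 - <<'E'
from h import *
f=cv2.imread('pics/w6.png'); T=np.load('pics/w6.npy'); C=cam('wrist',T); s=(T@[0,0,.1005,1])[:3]; print(proj(C,s),proj(C,[.604,-.0413,.022]))
cv2.imwrite('pics/w6c.png',cv2.resize(f[170:320,265:365],None,fx=4,fy=4,interpolation=2))
E
```

```text
[ 0.6038 -0.041   0.1509] psi 2.3562 z [ 7.e-04 -1.e-04 -1.e+00] j [-0.19  0.07  1.73  0.    1.34 -0.98] 8.65 [-0.19  0.18 -1.45]
[314.13153455 242.19210667] [314.03467074 228.77185694]
```

View pics/w6c.png

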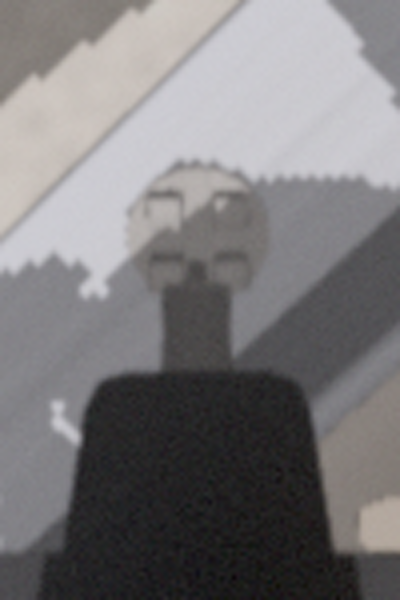

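The bit's front edge at (313.9,235.1) is where a straight-held driver would put it (235.0), and the screw centre (314.1,230) lies on its axis with the grooves aligned. Lowering gently.

carry_out:
  series: "0 0 0 0 0 15 1;0 0 0 0 0 7 1;0 0 0 0 0 0 1;0 0 0 0 0 0 1"

```text
time_s: 9.2
eef_pos: [0.6034, -0.0411, 0.1284]
tcp_rot: [-1.202, -2.902, 0.0]
ft_force: [0.1, -0.3, -1.6]
grip_width: 0.292
grip_force: 88.8
```

carry_out:
  series: "0 0 0 0 0 2 1;0 0 0 0 0 2 1;0 0 0 0 0 0 1;0 0 0 0 0 0 1"

```text
time_s: 9.7
eef_pos: [0.6034, -0.0411, 0.1243]
tcp_rot: [-1.203, -2.902, 0.0]
ft_force: [-0.6, 0.1, -1.0]
grip_width: 0.291
grip_force: 88.8
```

carry_out:
  series: "0 0 0 0 0 1 1;0 0 0 0 0 0 1;0 0 0 0 0 0 1"

```text
time_s: 10.07
eef_pos: [0.6034, -0.0411, 0.1233]
tcp_rot: [-1.203, -2.902, -0.0]
ft_force: [0.2, -0.9, -2.2]
grip_width: 0.296
grip_force: 88.8
```

carry_out:
  series: "0 0 0 0 0 1 1;0 0 0 0 0 0 1;0 0 0 0 0 0 1"

```text
time_s: 10.45
eef_pos: [0.6036, -0.0411, 0.1227]
tcp_rot: [1.202, 2.902, 0.0]
ft_force: [-0.8, 0.5, 1.8]
grip_width: 0.294
grip_force: 89.2
```

carry_out:
  series: "0 0 0 0 0 0.7 1;0 0 0 0 0 0 1;0 0 0 0 0 0 1"

```text
time_s: 10.82
eef_pos: [0.6037, -0.0412, 0.1226]
tcp_rot: [1.202, 2.902, 0.0]
ft_force: [-1.8, -0.5, 5.6]
grip_width: 0.296
grip_force: 89.6
```

carry_out:
  series: "0 0 7 0 0 0.5 1;0 0 7 0 0 0.3 1;0 0 7 0 0 0.22 1;0 0 7 0 0 0.22 1;0 0 7 0 0 0.22 1;0 0 0 0 0 0 1"

```text
time_s: 11.58
eef_pos: [0.6043, -0.0412, 0.1219]
tcp_rot: [2.019, 2.405, 0.002]
ft_force: [-2.2, -0.3, 7.1]
grip_width: 0.29
grip_force: 89.9
```

carry_out:
  series: "0 0 9 0 0 0.3 1;0 0 9 0 0 0.3 1;0 0 9 0 0 0.3 1;0 0 9 0 0 0.3 1;0 0 9 0 0 0.3 1;0 0 9 0 0 0.3 1;0 0 9 0 0 0.3 1;0 0 0 0 0 0 1"

```text
time_s: 12.58
eef_pos: [0.6041, -0.0415, 0.1199]
tcp_rot: [2.978, 0.995, 0.002]
ft_force: [-2.0, -1.0, 9.5]
grip_width: 0.292
grip_force: 90.1
```

```bash
python3 -c "
from h import *
s=env.state();print(s['eef_pos'].round(4),s['ft_force'].round(2),s['torque'].round(3),s['joints'].round(2))"
```

```text
[ 0.6041 -0.0415  0.1199] [-1.96 -0.98  9.46] [-0.113  0.652  0.042] [-0.19  0.1   1.76 -0.    1.28  0.73]
```

carry_out:
  series: "0 0 9 0 0 0.28 1;0 0 9 0 0 0.28 1;0 0 9 0 0 0.28 1;0 0 9 0 0 0.28 1;0 0 0 0 0 0 1"

```text
time_s: 13.2
eef_pos: [0.604, -0.0416, 0.1187]
tcp_rot: [3.14, 0.026, 0.002]
ft_force: [-3.0, -0.3, 7.9]
grip_width: 0.292
grip_force: 90.1
```

```bash
cat > st.py <<'E'
from h import *
s=env.state();R=tcp(s)[:3,:3];print(s['eef_pos'].round(4),s['ft_force'].round(2),s['torque'].round(3),'j6',s['joints'][5].round(3),'psi',np.degrees(np.arctan2(R[1,0],R[0,0])).round(1))
E
python3 st.py
```

```text
[ 0.604  -0.0416  0.1187] [-2.97 -0.28  7.95] [-0.172  0.833  0.053] j6 1.363 psi 1.0
```

carry_out:
  series: "0 0 6 0 0 0.2 1;0 0 6 0 0 0.2 1;0 0 0 0 0 0 1"

```text
time_s: 13.58
eef_pos: [0.6039, -0.0416, 0.1183]
tcp_rot: [3.126, -0.302, 0.002]
ft_force: [-2.9, -0.9, 8.8]
grip_width: 0.295
grip_force: 90.2
```

```bash
python3 st.py
```

```text
[ 0.6039 -0.0416  0.1183] [-2.9  -0.86  8.76] [-0.159  0.882  0.058] j6 1.572 psi -11.0
```

carry_out:
  series: "0 0 5 0 0 0.2 1;0 0 5 0 0 0.1 1;0 0 0 0 0 0 1"

```text
time_s: 13.95
eef_pos: [0.6039, -0.0416, 0.1181]
tcp_rot: [3.088, -0.573, 0.002]
ft_force: [-3.5, -1.4, 8.7]
grip_width: 0.293
grip_force: 90.2
```

```bash
python3 st.py
```

```text
[ 0.6039 -0.0416  0.1181] [-3.47 -1.38  8.68] [-0.143  0.936  0.113] j6 1.747 psi -21.0
```

carry_out:
  series: "0 0 5 0 0 0.1 1;0 0 5 0 0 0 1;0 0 0 0 0 0 1;0 0 0 0 0 0 1"

```text
time_s: 14.45
eef_pos: [0.6038, -0.0415, 0.1181]
tcp_rot: [3.027, -0.838, 0.001]
ft_force: [-4.1, -0.1, 9.3]
grip_width: 0.296
grip_force: 90.2
```

```bash
python3 st.py
```

```text
[ 0.6038 -0.0415  0.1181] [-4.06 -0.14  9.32] [-0.138  0.955  0.257] j6 1.92 psi -31.0
```

Torque jumped to 0.26 N m with no more sinking, so the left screw is home. Ease back, lift, turn for the right screw.

carry_out:
  series: "0 0 -8 0 0 0 1;0 0 -7 0 0 0 1;0 0 0 0 0 -10 1;0 0 0 0 0 -25 1;0 0 0 0 0 -25 1;0 0 -10.5 0 0 0 1;0 0 -10.5 0 0 0 1;0 0 -10.5 0 0 0 1;0 0 -10.5 0 0 0 1;0 0 -10.5 0 0 0 1"

```text
time_s: 15.7
eef_pos: [0.603, -0.0409, 0.1754]
tcp_rot: [-2.981, -0.99, 0.001]
ft_force: [-0.3, -0.3, -1.0]
grip_width: 0.293
grip_force: 88.8
```

carry_out:
  series: "0 0 -10.5 0 0 0 1;0 0 -10.5 0 0 0 1;0 0 -10.5 0 0 0 1;0 0 -10.5 0 0 0 1;0 0 -10.5 0 0 0 1;0 0 -10.5 0 0 0 1;0 0 -10.5 0 0 0 1;0 0 -10.5 0 0 0 1;0 0 -10.5 0 0 0 1;0 0 -10.5 0 0 0 1"

```text
time_s: 16.95
eef_pos: [0.6031, -0.0409, 0.1754]
tcp_rot: [-1.029, -2.967, -0.0]
ft_force: [0.2, -0.1, -0.7]
grip_width: 0.295
grip_force: 88.8
```

carry_out:
  series: "0 0 -10.5 0 0 0 1;0 0 -10.5 0 0 0 1;0 0 -5 0 0 0 1;0 0 0 0 0 0 1"

```text
time_s: 17.45
eef_pos: [0.6031, -0.0409, 0.1755]
tcp_rot: [-0.346, -3.122, -0.0]
ft_force: [0.8, 0.5, -1.6]
grip_width: 0.295
grip_force: 88.8
```

```bash
python3 st.py; python3 -c "
from h import *
go(.6026,-.2814,.151,167.5)"
```

```text
[ 0.6031 -0.0409  0.1755] [ 0.83  0.49 -1.57] [-0.052 -0.002 -0.032] j6 -1.541 psi 167.4
turn deg [ 0.01 -0.05 -0.14] then shift mm [ -51.6 -234.9   24.5]
```

carry_out:
  series: "0 0 0 -6.6 -29.9 0 1;0 0 0 -7.5 -34 0 1;0 0 0 -7.5 -34 0 1;0 0 0 -7.5 -34 0 1;0 0 0 -7.5 -34 0 1;0 0 0 -7.5 -34 0 1;0 0 0 -7.5 -34.1 0 1;0 0 0 0 0 15 1;0 0 0 0 0 9.5 1;0 0 0 0 0 0 1"

```text
time_s: 18.7
eef_pos: [0.6022, -0.279, 0.1493]
tcp_rot: [-0.341, -3.12, -0.003]
ft_force: [-0.2, 0.0, -1.8]
grip_width: 0.292
grip_force: 88.9
```

```bash
python3 shot.py w7; python3 - <<'E'
from h import *
f=cv2.imread('pics/w7.png'); T=np.load('pics/w7.npy'); C=cam('wrist',T); s=(T@[0.00525,0,.1005,1])[:3]; print(proj(C,s),proj(C,[.6026,-.2814,.024])); go(.6026,-.2814,.125,167.5)
cv2.imwrite('pics/w7c.png',cv2.resize(f[170:320,265:365],None,fx=4,fy=4,interpolation=2))
E
```

```text
[ 0.6022 -0.279   0.1493] psi 2.9237 z [-0.0032  0.0023 -1.    ] j [-0.55  0.2   1.59  0.    1.35 -1.9 ] 18.7 [-0.2   0.01 -1.84]
[314.49144342 233.80771523] [310.82011284 231.85091162]
turn deg [ 0.05 -0.11  0.03] then shift mm [-0.3 -2.  25.5]
```

View pics/w7c.png

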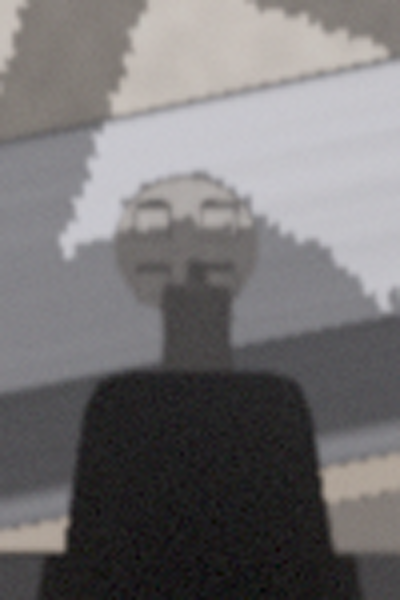

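Bit tip at crop (198,262), screw centre at u≈187, about 2 mm to the side as computed, grooves aligned. Correct and lower.

carry_out:
  series: "0 0 0 0 0 0 1;0 0 0 0 0 0 1"

```text
time_s: 19.0
eef_pos: [0.6035, -0.2805, 0.1524]
tcp_rot: [0.342, 3.122, -0.001]
ft_force: [0.6, 0.1, -1.6]
grip_width: 0.293
grip_force: 88.9
```

```bash
python3 -c "
from h import *
go(.6026,-.2813,.125,167.5)"
```

```text
turn deg [-0.02  0.06  0.01] then shift mm [ 0.7 -1.  27.4]
```

carry_out:
  series: "0 0 0 0.7 -0.9 12 1;0 0 0 0 0 10 1;0 0 0 0 0 4 1;0 0 0 0 0 0 1;0 0 0 0 0 0 1"

```text
time_s: 19.62
eef_pos: [0.6023, -0.2815, 0.1258]
tcp_rot: [0.342, 3.123, -0.0]
ft_force: [-0.1, 0.5, -1.7]
grip_width: 0.29
grip_force: 89.3
```

carry_out:
  series: "0 0 0 0 0 1 1;0 0 0 0 0 0 1;0 0 0 0 0 0 1"

```text
time_s: 20.0
eef_pos: [0.6022, -0.2814, 0.1247]
tcp_rot: [0.342, 3.123, -0.0]
ft_force: [-0.7, 0.1, -0.5]
grip_width: 0.291
grip_force: 89.3
```

carry_out:
  series: "0 0 0 0 0 1 1;0 0 0 0 0 0 1;0 0 0 0 0 0 1"

```text
time_s: 20.38
eef_pos: [0.6023, -0.2815, 0.1239]
tcp_rot: [0.342, 3.123, -0.0]
ft_force: [-0.4, -0.3, -0.7]
grip_width: 0.293
grip_force: 89.3
```

carry_out:
  series: "0 0 0 0 0 1 1;0 0 0 0 0 0 1;0 0 0 0 0 0 1"

```text
time_s: 20.75
eef_pos: [0.6025, -0.2816, 0.1236]
tcp_rot: [0.342, 3.122, -0.001]
ft_force: [-2.1, 1.3, 4.8]
grip_width: 0.293
grip_force: 89.9
```

carry_out:
  series: "0 0 7 0 0 0.6 1;0 0 7 0 0 0.2 1;0 0 8 0 0 0.2 1;0 0 9 0 0 0.28 1;0 0 9 0 0 0.28 1;0 0 9 0 0 0.28 1;0 0 9 0 0 0.28 1;0 0 0 0 0 0 1"

```text
time_s: 21.75
eef_pos: [0.6028, -0.2816, 0.1222]
tcp_rot: [1.813, 2.563, 0.001]
ft_force: [-1.3, 1.7, 8.0]
grip_width: 0.292
grip_force: 90.1
```

```bash
python3 st.py
```

```text
[ 0.6028 -0.2816  0.1222] [-1.28  1.73  8.01] [ 0.478  0.513 -0.023] j6 -0.888 psi 109.4
```

carry_out:
  series: "0 0 9 0 0 0.28 1;0 0 9 0 0 0.28 1;0 0 9 0 0 0.28 1;0 0 9 0 0 0.28 1;0 0 9 0 0 0.28 1;0 0 9 0 0 0.28 1;0 0 9 0 0 0.28 1;0 0 9 0 0 0.28 1;0 0 9 0 0 0.28 1;0 0 0 0 0 0 1"

```text
time_s: 23.0
eef_pos: [0.6025, -0.2817, 0.1196]
tcp_rot: [3.045, 0.772, 0.001]
ft_force: [-2.5, 2.1, 7.7]
grip_width: 0.291
grip_force: 90.2
```

```bash
python3 st.py
```

```text
[ 0.6025 -0.2817  0.1196] [-2.48  2.06  7.75] [0.389 0.659 0.011] j6 0.525 psi 28.5
```

carry_out:
  series: "0 0 9 0 0 0.3 1;0 0 9 0 0 0.3 1;0 0 9 0 0 0.3 1;0 0 9 0 0 0.3 1;0 0 9 0 0 0.3 1;0 0 0 0 0 0 1"

```text
time_s: 23.75
eef_pos: [0.6024, -0.2817, 0.1182]
tcp_rot: [3.108, -0.452, 0.001]
ft_force: [-2.7, 1.6, 8.2]
grip_width: 0.292
grip_force: 90.3
```

```bash
python3 st.py
```

```text
[ 0.6024 -0.2817  0.1182] [-2.71  1.55  8.2 ] [0.424 0.83  0.027] j6 1.311 psi -16.6
```

carry_out:
  series: "0 0 5 0 0 0.2 1;0 0 5 0 0 0.1 1;0 0 0 0 0 0 1"

```text
time_s: 24.12
eef_pos: [0.6025, -0.2817, 0.1181]
tcp_rot: [3.057, -0.72, 0.001]
ft_force: [-3.2, 2.5, 9.2]
grip_width: 0.296
grip_force: 90.4
```

```bash
python3 st.py
```

```text
[ 0.6025 -0.2817  0.1181] [-3.18  2.46  9.21] [0.402 0.852 0.138] j6 1.484 psi -26.5
```

carry_out:
  series: "0 0 5 0 0 0.1 1;0 0 5 0 0 0 1;0 0 0 0 0 0 1;0 0 0 0 0 0 1"

```text
time_s: 24.62
eef_pos: [0.6025, -0.2817, 0.1181]
tcp_rot: [2.983, -0.982, 0.001]
ft_force: [-2.7, 0.8, 8.5]
grip_width: 0.293
grip_force: 90.4
```

```bash
python3 st.py
```

```text
[ 0.6025 -0.2817  0.1181] [-2.73  0.85  8.55] [0.397 0.858 0.332] j6 1.658 psi -36.5
```

Right screw home as well. Back off, lift high and head for the stand.

carry_out:
  series: "0 0 -8 0 0 0 1;0 0 -7 0 0 0 1;0 0 0 0 0 -12 1;0 0 0 0 0 -30 1;0 0 0 0 0 -30 1;0 0 0 0 0 -20 1;0 0 0 0 0 0 1"

```text
time_s: 25.5
eef_pos: [0.6031, -0.2819, 0.2101]
tcp_rot: [3.085, -0.587, 0.005]
ft_force: [0.1, 0.2, -1.8]
grip_width: 0.296
grip_force: 89.2
```

```bash
python3 st.py; python3 -c "
from h import *
go(.6637,.107,.2065,-21.5)"
```

```text
[ 0.6031 -0.2819  0.2101] [ 0.09  0.25 -1.79] [ 0.022 -0.05   0.004] j6 1.398 psi -21.5
turn deg [ 0.03 -0.2  -0.05] then shift mm [ -86.1 -384.1    3.6]
```

carry_out:
  series: "0 0 0 -7 -30 0 1;0 0 0 -10 -44 0 1;0 0 0 -10 -44 0 1;0 0 0 -10 -44 0 1;0 0 0 -10 -44 0 1;0 0 0 -10 -44 0 1;0 0 0 -10 -44 0 1;0 0 0 -10 -44 0 1;0 0 0 -9 -46 0 1;0 0 0 0 0 0 1"

```text
time_s: 26.75
eef_pos: [0.662, 0.1104, 0.2056]
tcp_rot: [3.087, -0.58, -0.005]
ft_force: [-0.6, -1.8, -0.8]
grip_width: 0.293
grip_force: 89.2
```

carry_out:
  series: "0 0 0 0 0 0 1;0 0 0 0 0 0 1"

```text
time_s: 27.0
eef_pos: [0.6627, 0.1062, 0.2073]
tcp_rot: [3.085, -0.589, -0.002]
ft_force: [0.6, -0.3, -1.4]
grip_width: 0.294
grip_force: 89.2
```

```bash
python3 shot.py w8; python3 -c "
from h import *
go(.6637,.107,.1075,-21.5)"
```

```text
[0.6627 0.1062 0.2073] psi -0.377 z [-1.2e-03 -3.0e-04 -1.0e+00] j [ 0.05  0.17  1.52 -0.    1.45  2.  ] 27.0 [ 0.65 -0.28 -1.41]
turn deg [ 0.03  0.04 -0.11] then shift mm [  0.5  -1.2 100.1]
```

carry_out:
  series: "0 0 0 0.5 -1.2 20 1;0 0 0 0 0 20 1;0 0 0 0 0 20 1;0 0 0 0 0 20 1;0 0 0 0 0 12 1;0 0 0 0 0 5 1;0 0 0 0 0 2 1;0 0 0 0 0 0 1;0 0 0 0 0 0 1"

```text
time_s: 28.18
eef_pos: [0.6644, 0.1083, 0.11]
tcp_rot: [-3.086, 0.586, -0.002]
ft_force: [-0.6, 1.0, -1.9]
grip_width: 0.295
grip_force: 89.3
```

```bash
python3 st.py
```

```text
[0.6644 0.1083 0.11  ] [-0.57  1.04 -1.9 ] [0.044 0.007 0.03 ] j6 1.997 psi -21.5
```

carry_out:
  series: "0 0 0 0 0 2 1;0 0 0 0 0 1.5 1;0 0 0 0 0 0 1;0 0 0 0 0 0 1"

```text
time_s: 28.68
eef_pos: [0.6642, 0.1083, 0.1065]
tcp_rot: [-3.086, 0.586, -0.001]
ft_force: [-2.7, 0.2, 5.4]
grip_width: 0.293
grip_force: 90.1
```

carry_out:
  series: "0 0 0 0 0 0 0.3;0 0 0 0 0 0 -0.2;0 0 0 0 0 0 -1;0 0 0 0 0 0 -1;0 0 0 0 0 -15 -1;0 0 0 0 0 -40 -1;0 0 0 0 0 -50 -1;0 0 0 0 0 -50 -1;0 0 0 0 0 0 -1"

```text
time_s: 29.8
eef_pos: [0.6668, 0.1085, 0.2693]
tcp_rot: [-3.083, 0.586, -0.02]
ft_force: [0.2, -0.4, 0.5]
grip_width: 0.995
grip_force: 0.0
```

```bash
python3 shot.py w9; python3 - <<'E'
from h import *
t=env.grab_frame('top'); s=env.grab_frame('side'); cv2.imwrite('pics/top9.png',t);cv2.imwrite('pics/side9.png',s)
w=cv2.imread('pics/w9.png')
cv2.imwrite('pics/m9.png',np.hstack([cv2.resize(t[140:300,145:305],(500,500),interpolation=2),cv2.resize(w[0:480,200:480],(292,500))]))
E
```

```text
[0.6668 0.1085 0.2693] psi -0.3754 z [ 1.310e-02  7.000e-04 -9.999e-01] j [0.05 0.14 1.45 0.   1.53 2.  ] 29.8 [ 0.22 -0.44  0.49]
```

View pics/m9.png

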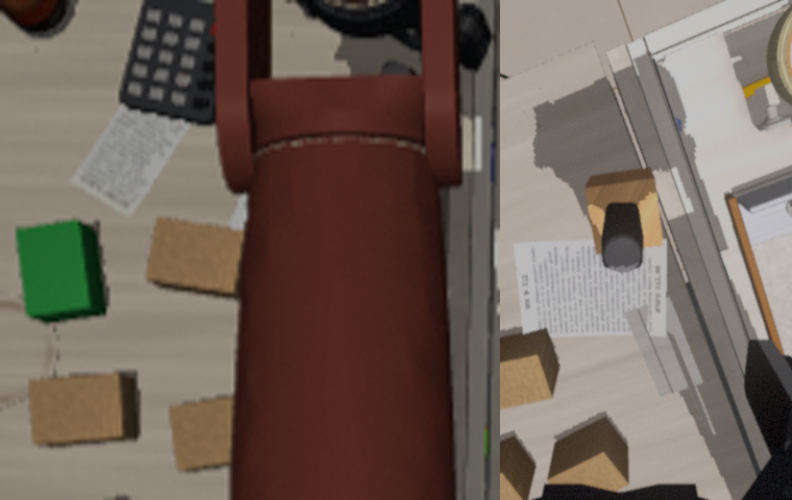

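Driver stands in its stand (right part). On the left, carton A has been knocked aside, its corner moving from (208,195) to (197,210) in top pixels; B and C are unchanged. Turn to ψ≈95° and look at the cartons with the wrist.

carry_out:
  series: "0 0 -10.6 0 0 0 -1;0 0 -10.6 0 0 0 -1;0 0 -10.6 0 0 0 -1;0 0 -10.6 0 0 0 -1;0 0 -10.6 0 0 0 -1;0 0 -10.6 0 0 0 -1;0 0 -10.6 0 0 0 -1;0 0 -10.6 0 0 0 -1;0 0 -10.6 0 0 0 -1;0 0 -10.6 0 0 0 -1"

```text
time_s: 31.2
eef_pos: [0.6628, 0.1082, 0.2577]
tcp_rot: [-2.317, -2.117, 0.005]
ft_force: [0.5, 0.0, -0.2]
grip_width: 1.002
grip_force: 0.0
```

carry_out:
  series: "0 0 -10.6 0 0 0 -1;0 0 0 37 -35 -5 -1;0 0 0 37 -37 -5 -1;0 0 0 37 -37 -5 -1;0 0 0 37 -37 -5 -1;0 0 0 0 -37 -5 -1;0 0 0 0 -30 -5 -1;0 0 0 0 0 0 -1;0 0 0 0 0 0 -1"

```text
time_s: 32.33
eef_pos: [0.4385, 0.2366, 0.2892]
tcp_rot: [-2.12, -2.317, 0.003]
ft_force: [0.5, -0.5, -0.1]
grip_width: 1.002
grip_force: 0.0
```

```bash
python3 shot.py w10
```

```text
[0.4385 0.2366 0.2892] psi 1.6595 z [-1.8e-03 -8.0e-04 -1.0e+00] j [ 0.35 -0.28  1.83 -0.    1.6   0.26] 32.325 [ 0.54 -0.52 -0.14]
```

View pics/w10.png

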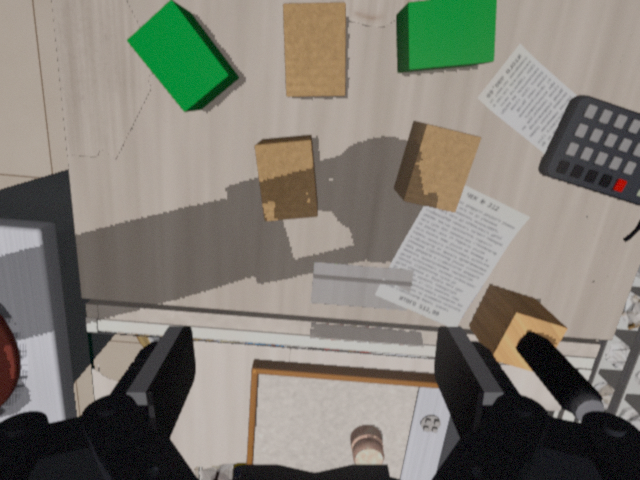

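Brown top faces. A: (426,124), (480,135), (457,212), (406,199). B: (284,3), (345,2), (347,95), (285,96). C: (257,147), (313,141), (316,214), (265,221). Green ones at (183,56) and (446,35) are ignored.

```bash
python3 - <<'E'
from h import *
C=cam('wrist',np.load('pics/w10.npy')); T9=cam('top')
q={'A':[(426,124),(480,135),(457,212),(406,199)],'B':[(284,3),(345,2),(347,95),(285,96)],'C':[(257,147),(313,141),(316,214),(265,221)]}
for k,v in q.items():
    X=np.array([onz(C,*p,.055)[:2] for p in v]); d=X[0]-X[3]+X[1]-X[2]; print(k,X.mean(0).round(4),'long deg',np.degrees(np.arctan2(d[1],d[0])).round(1),np.linalg.norm(X-np.roll(X,1,0),axis=1).round(3))
X=np.array([onz(T9,145+a/3.125-.3,140+b/3.125-.3,.055) for a,b in[(153,280),(163,220)]]); print('A top left edge',X.round(3))
go(.4143,.2415,.022,97)
E
```

```text
A [0.5489 0.2695] long deg 84.6 [0.067 0.048 0.07  0.049]
B [0.4285 0.355 ] long deg 96.1 [0.069 0.048 0.069 0.052]
C [0.4135 0.2456] long deg 98.1 [0.067 0.049 0.066 0.048]
A top left edge [[0.53  0.299 0.055]
 [0.577 0.294 0.055]]
turn deg [-0.11  0.03 -1.93] then shift mm [  7.9 -23.7 267.3]
```

carry_out:
  series: "0 0 -2.9 0 0 0 -1;0 0 0 9.7 -23.4 30 -1;0 0 0 0 0 55 -1;0 0 0 0 0 55 -1;0 0 0 0 0 55 -1;0 0 0 0 0 45 -1;0 0 0 0 0 25 -1;0 0 0 0 0 11 -1;0 0 0 0 0 0 -1;0 0 0 0 0 0 -1"

```text
time_s: 33.62
eef_pos: [0.4154, 0.2436, 0.0159]
tcp_rot: [2.061, 2.37, 0.003]
ft_force: [0.2, -0.2, 0.5]
grip_width: 1.0
grip_force: 0.0
```

carry_out:
  series: "0 0 0 0 0 0 1;0 0 0 0 0 0 1;0 0 0 0 0 0 1;0 0 0 0 0 0 1;0 0 0 0 0 0 1"
  force: 30

```text
time_s: 34.25
eef_pos: [0.4148, 0.2435, 0.0156]
tcp_rot: [2.061, 2.37, 0.002]
ft_force: [-0.7, -0.9, 5.4]
grip_width: 0.582
grip_force: 32.2
```

carry_out:
  series: "0 0 0 0 0 -30 1;0 0 0 0 0 -50 1;0 0 8 0 0 -50 1;0 0 0 -40 4 0 1;0 0 0 -50 4 0 1;0 0 0 -50 4 0 1;0 0 0 -50 4 0 1;0 0 0 -50 4 0 1;0 0 0 -50 4 0 1;0 0 0 -50 0 0 1"

```text
time_s: 35.5
eef_pos: [0.4375, -0.0984, 0.1439]
tcp_rot: [-2.221, -2.221, 0.0]
ft_force: [0.5, -0.0, -1.0]
grip_width: 0.585
grip_force: 31.7
```

carry_out:
  series: "0 0 0 -40 0 0 1;0 0 0 -14 0 0 1;0 0 0 0 0 0 1;0 0 0 0 0 0 1"

```text
time_s: 36.0
eef_pos: [0.4379, -0.1496, 0.1442]
tcp_rot: [-2.22, -2.222, -0.0]
ft_force: [0.0, 0.7, -2.2]
grip_width: 0.583
grip_force: 31.7
```

```bash
python3 -c "
from h import *
go(.4385,-.151,.0285,90)"
```

```text
turn deg [-0.03 -0.05  0.06] then shift mm [ -1.4   0.6 115.7]
```

carry_out:
  series: "0 0 0 -1.4 0.6 40 1;0 0 0 0 0 40 1;0 0 0 0 0 22 1;0 0 0 0 0 8 1;0 0 0 0 0 5 1;0 0 0 0 0 0 1;0 0 0 0 0 0 1;0 0 0 0 0 1 1;0 0 0 0 0 0 1"

```text
time_s: 37.12
eef_pos: [0.4388, -0.1524, 0.0288]
tcp_rot: [2.221, 2.221, 0.0]
ft_force: [-0.8, -0.8, -2.0]
grip_width: 0.588
grip_force: 31.7
```

```bash
python3 st.py
```

```text
[ 0.4388 -0.1524  0.0288] [-0.78 -0.8  -2.03] [0.002 0.02  0.001] j6 -0.494 psi 90.0
```

carry_out:
  series: "0 0 0 0 0 1 1;0 0 0 0 0 0 1;0 0 0 0 0 0 -0.3;0 0 0 0 0 0 -0.6;0 0 0 0 0 0 -0.6;0 0 0 0 0 -20 -0.6;0 0 0 0 0 -40 -0.6;0 0 0 0 0 -50 -0.6;0 0 0 0 0 0 -1;0 0 0 0 0 0 -1"

```text
time_s: 38.38
eef_pos: [0.4385, -0.1521, 0.1373]
tcp_rot: [-2.221, -2.221, 0.0]
ft_force: [-0.1, 0.2, -0.7]
grip_width: 1.0
grip_force: 0.0
```

```bash
python3 -c "
from h import *
go(.4283,.353,.146,96)"
```

```text
turn deg [-0.01 -0.01 -6.01] then shift mm [503.4  42.7  -8.7]
```

carry_out:
  series: "0 0 -6 0 0 0 -1;0 0 0 40 3.4 -9 -1;0 0 0 52 4.4 0 -1;0 0 0 52 4.4 0 -1;0 0 0 52 4.4 0 -1;0 0 0 52 4.4 0 -1;0 0 0 52 4.4 0 -1;0 0 0 52 4.4 0 -1;0 0 0 52 4.4 0 -1;0 0 0 52 4.4 0 -1"

```text
time_s: 39.62
eef_pos: [0.428, 0.3065, 0.1442]
tcp_rot: [-2.101, -2.334, 0.006]
ft_force: [1.0, -0.4, 0.6]
grip_width: 0.998
grip_force: 0.0
```

carry_out:
  series: "0 0 0 40 3.4 0 -1;0 0 0 7 0.6 0 -1;0 0 0 0 0 0 -1;0 0 0 0 0 0 -1"

```text
time_s: 40.12
eef_pos: [0.4283, 0.3512, 0.1458]
tcp_rot: [-2.104, -2.333, 0.002]
ft_force: [0.1, 0.3, -0.4]
grip_width: 0.995
grip_force: 0.0
```

```bash
python3 shot.py w11;  python3 -c "
from h import *
go(.4283,.353,.0145,96)
C=cam('wrist',np.load('pics/w11.npy'))
f=cv2.imread('pics/w11.png');cv2.imwrite('pics/w11s.png',cv2.resize(f,(512,384)))
t=cv2.resize(env.grab_frame('top')[180:310,300:470],None,fx=3,fy=3,interpolation=2);cv2.imwrite('pics/t11.png',t)"
```

```text
[0.4283 0.3512 0.1458] psi 1.6741 z [-0.0012 -0.0011 -1.    ] j [ 0.55 -0.05  1.86 -0.    1.33  0.45] 40.125 [ 0.15  0.34 -0.44]
turn deg [-0.04  0.03 -0.1 ] then shift mm [  1.8  -0.  131.6]
```

View pics/t11.png

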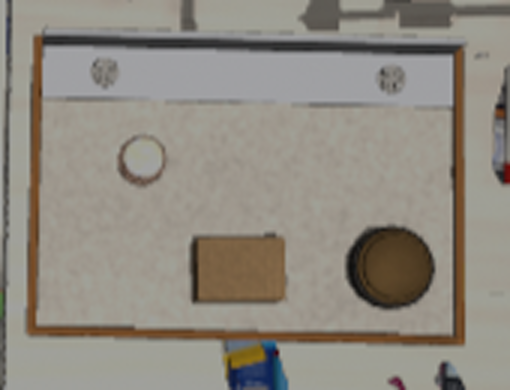

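Carton C stands well at crop (239,268), clear of the cap (142,160) and door stop (392,265). Now B.

carry_out:
  series: "0 0 0 1.8 0 40 -1;0 0 0 0 0 45 -1;0 0 0 0 0 30 -1;0 0 0 0 0 14 -1;0 0 0 0 0 2 -1;0 0 0 0 0 0 -1;0 0 0 0 0 0 1;0 0 0 0 0 0 1;0 0 0 0 0 0 1;0 0 0 0 0 0 1"

```text
time_s: 41.48
eef_pos: [0.429, 0.3547, 0.0167]
tcp_rot: [2.102, 2.334, 0.003]
ft_force: [-0.2, -0.0, 4.7]
grip_width: 0.582
grip_force: 33.4
```

carry_out:
  series: "0 0 0 0 0 0 1;0 0 0 0 0 -30 1;0 0 0 0 0 -50 1;0 0 6 0 0 -50 1;0 0 0 0 0 0 1;0 0 0 0 0 0 1"

```text
time_s: 42.22
eef_pos: [0.4276, 0.3538, 0.1443]
tcp_rot: [-2.221, -2.221, 0.003]
ft_force: [1.3, -0.0, -2.1]
grip_width: 0.58
grip_force: 32.8
```

```bash
python3 -c "
from h import *
go(.439,-.051,.146,90)"
```

```text
turn deg [-0.09  0.06  0.02] then shift mm [-404.8   11.4   -1.7]
```

carry_out:
  series: "0 0 0 -35 2 0 1;0 0 0 -48 2 0 1;0 0 0 -48 2 0 1;0 0 0 -48 2 0 1;0 0 0 -48 2 0 1;0 0 0 -48 1.4 0 1;0 0 0 -48 0 0 1;0 0 0 -48 0 0 1;0 0 0 -34 0 0 1;0 0 0 0 0 0 1"

```text
time_s: 43.48
eef_pos: [0.438, -0.0521, 0.143]
tcp_rot: [-2.223, -2.214, 0.004]
ft_force: [1.4, 0.2, -1.5]
grip_width: 0.582
grip_force: 32.7
```

carry_out:
  series: "0 0 0 0 0 0 1;0 0 0 0 0 0 1"

```text
time_s: 43.72
eef_pos: [0.4391, -0.0498, 0.1446]
tcp_rot: [-2.219, -2.222, 0.001]
ft_force: [0.0, -0.6, -0.9]
grip_width: 0.582
grip_force: 32.7
```

```bash
python3 -c "
from h import *
go(.439,-.051,.0297,90)"
```

```text
turn deg [-0.09 -0.04  0.08] then shift mm [-1.200e+00 -1.000e-01  1.149e+02]
```

carry_out:
  series: "0 0 0 0 0 40 1;0 0 0 0 0 40 1;0 0 0 0 0 22 1;0 0 0 0 0 8 1;0 0 0 0 0 5 1;0 0 0 0 0 0 1;0 0 0 0 0 0 1;0 0 0 0 0 0 1"

```text
time_s: 44.72
eef_pos: [0.4402, -0.0509, 0.0314]
tcp_rot: [2.221, 2.22, 0.001]
ft_force: [-0.1, 0.6, -1.1]
grip_width: 0.584
grip_force: 32.7
```

```bash
python3 st.py
```

```text
[ 0.4402 -0.0509  0.0314] [-0.14  0.61 -1.09] [ 0.014  0.011 -0.02 ] j6 -0.283 psi 90.0
```

carry_out:
  series: "0 0 0 0 0 2.3 1;0 0 0 0 0 0 1;0 0 0 0 0 0 -0.3;0 0 0 0 0 0 -0.6;0 0 0 0 0 0 -0.6;0 0 0 0 0 -20 -0.6;0 0 0 0 0 -40 -0.6;0 0 0 0 0 -50 -0.6;0 0 0 0 0 0 -1;0 0 0 0 0 0 -1"

```text
time_s: 45.98
eef_pos: [0.4394, -0.0507, 0.1379]
tcp_rot: [-2.221, -2.221, 0.0]
ft_force: [0.8, -0.1, -0.7]
grip_width: 1.0
grip_force: 0.0
```

```bash
python3 -c "
from h import *
go(.549,.265,.15,84.5)"
```

```text
turn deg [-0.02 -0.    5.49] then shift mm [324.7  78.8 -12.1]
```

carry_out:
  series: "0 0 5.5 0 0 -12 -1;0 0 0 32 8 0 -1;0 0 0 45 11 0 -1;0 0 0 45 11 0 -1;0 0 0 45 11 0 -1;0 0 0 45 11 0 -1;0 0 0 45 11 0 -1;0 0 0 45 11 0 -1;0 0 0 22 5 0 -1;0 0 0 0 0 0 -1"

```text
time_s: 47.22
eef_pos: [0.5487, 0.2645, 0.1485]
tcp_rot: [-2.323, -2.113, 0.005]
ft_force: [0.7, -0.4, -1.0]
grip_width: 0.997
grip_force: 0.0
```

carry_out:
  series: "0 0 0 0 0 0 -1;0 0 0 0 0 0 -1"

```text
time_s: 47.48
eef_pos: [0.5492, 0.2629, 0.1501]
tcp_rot: [2.327, 2.11, -0.001]
ft_force: [0.9, -0.7, -0.4]
grip_width: 1.002
grip_force: 0.0
```

```bash
python3 shot.py w12b; python3 - <<'E'
from h import *
go(.549,.265,.0145,84.5)
f=cv2.imread('pics/w12b.png'); C=cam('wrist',np.load('pics/w12b.npy'))
m=cv2.inRange(cv2.cvtColor(f,cv2.COLOR_BGR2HSV),(8,60,50),(22,170,255)); n,l,s,c=cv2.connectedComponentsWithStats(m)
for i in np.argsort(-s[1:,4])[:3]+1:
    p=cv2.minAreaRect(np.argwhere(l==i)[:,::-1].astype(np.float32)); print(s[i],p)
a=np.radians(84.5); u=np.array([np.cos(a),np.sin(a)]); v=np.array([-u[1],u[0]])
print([proj(C,[*(np.array([.549,.265])+sx*.035*u+sy*.025*v),.055]).round(0) for sx,sy in((1,1),(1,-1),(-1,-1),(-1,1))])
E
```

```text
[0.5492 0.2629 0.1501] psi 1.4731 z [-4.e-04 -4.e-04 -1.e+00] j [ 0.32  0.08  1.73 -0.    1.34  0.42] 47.475 [ 0.85 -0.71 -0.4 ]
turn deg [-0.01  0.02 -0.09] then shift mm [  2.   -0.4 135.8]
[  270   163    89   128 10415] ((313.83416748046875, 226.4497528076172), (87.19536590576172, 126.1587142944336), 0.909380316734314)
[431 386  29  71 965] ((442.98260498046875, 420.81231689453125), (68.5023422241211, 18.847206115722656), 68.74949645996094)
[498 362  53  55 564] ((524.1599731445312, 388.8800048828125), (74.39999389648438, 12.799999237060547), 53.13010025024414)
[array([269., 184.]), array([357., 184.]), array([354., 296.]), array([273., 296.])]
```

Blob of the carton (u 270–357, lower edge 291) matches the forecast within 3 mm. Grasp A.

carry_out:
  series: "0 0 0 4 -0.4 40 -1;0 0 0 0 0 45 -1;0 0 0 0 0 30 -1;0 0 0 0 0 15 -1;0 0 0 0 0 6 -1;0 0 0 0 0 0 -1;0 0 0 0 0 0 1;0 0 0 0 0 0 1;0 0 0 0 0 0 1;0 0 0 0 0 0 1"

```text
time_s: 48.78
eef_pos: [0.5504, 0.2686, 0.0157]
tcp_rot: [2.325, 2.112, 0.003]
ft_force: [0.3, -0.0, 5.7]
grip_width: 0.583
grip_force: 32.0
```

carry_out:
  series: "0 0 0 0 0 0 1;0 0 0 0 0 -30 1;0 0 0 0 0 -50 1;0 0 -5.5 0 0 -50 1;0 0 0 0 0 0 1;0 0 0 0 0 0 1"

```text
time_s: 49.52
eef_pos: [0.5486, 0.2679, 0.143]
tcp_rot: [-2.222, -2.22, 0.003]
ft_force: [0.2, 0.2, -1.4]
grip_width: 0.584
grip_force: 31.6
```

```bash
python3 -c "
from h import *
go(.533,-.201,.146,90)"
```

```text
turn deg [-0.1   0.04 -0.04] then shift mm [-468.9  -15.6   -3. ]
```

carry_out:
  series: "0 0 0 -35 -1.6 0 1;0 0 0 -50 -2 0 1;0 0 0 -50 -2 0 1;0 0 0 -50 -2 0 1;0 0 0 -50 -2 0 1;0 0 0 -50 -2 0 1;0 0 0 -50 -2 0 1;0 0 0 -50 -2 0 1;0 0 0 -50 0 0 1;0 0 0 -34 0 0 1"

```text
time_s: 50.78
eef_pos: [0.5318, -0.2021, 0.141]
tcp_rot: [-2.22, -2.216, 0.003]
ft_force: [0.4, 0.2, -1.0]
grip_width: 0.585
grip_force: 31.5
```

carry_out:
  series: "0 0 0 0 0 0 1;0 0 0 0 0 0 1;0 0 0 0 0 0 1"

```text
time_s: 51.15
eef_pos: [0.5332, -0.1995, 0.1432]
tcp_rot: [-2.219, -2.221, 0.001]
ft_force: [0.4, 1.0, -0.3]
grip_width: 0.584
grip_force: 31.5
```

```bash
python3 -c "
from h import *
go(.533,-.201,.0287,90)"
```

```text
turn deg [-0.09 -0.06  0.06] then shift mm [ -1.5  -0.2 114.5]
```

carry_out:
  series: "0 0 0 -1 0 40 1;0 0 0 0 0 40 1;0 0 0 0 0 22 1;0 0 0 0 0 8 1;0 0 0 0 0 4 1;0 0 0 0 0 0 1;0 0 0 0 0 0 1;0 0 0 0 0 0 1"

```text
time_s: 52.15
eef_pos: [0.5342, -0.2021, 0.0312]
tcp_rot: [2.221, 2.22, 0.001]
ft_force: [-0.4, 0.3, -1.1]
grip_width: 0.582
grip_force: 31.5
```

```bash
python3 st.py
```

```text
[ 0.5342 -0.2021  0.0312] [-0.44  0.34 -1.12] [0.039 0.012 0.015] j6 -0.492 psi 90.0
```

carry_out:
  series: "0 0 0 0 0 3 1;0 0 0 0 0 0 1;0 0 0 0 0 0 -0.3;0 0 0 0 0 0 -0.6;0 0 0 0 0 0 -0.6;0 0 0 0 0 -20 -0.6;0 0 0 0 0 -40 -0.6;0 0 0 0 0 -50 -0.6;0 0 0 0 0 -50 -1;0 0 0 -40 0 -30 -1"

```text
time_s: 53.4
eef_pos: [0.535, -0.2412, 0.2228]
tcp_rot: [2.214, 2.221, 0.003]
ft_force: [0.0, -0.8, 0.7]
grip_width: 1.002
grip_force: 0.0
```

carry_out:
  series: "0 0 0 -50 -10 0 -1;0 0 0 -50 -10 0 -1;0 0 0 -50 -10 0 -1;0 0 0 -50 -10 0 -1;0 0 0 -50 -10 0 -1;0 0 0 0 0 0 -1;0 0 0 0 0 0 -1"

```text
time_s: 54.28
eef_pos: [0.4837, -0.4916, 0.2183]
tcp_rot: [2.221, 2.22, 0.001]
ft_force: [0.5, 0.2, 0.1]
grip_width: 1.001
grip_force: 0.0
```

```bash
python3 - <<'E'
from h import *
t=env.grab_frame('top'); s=env.grab_frame('side')
a=cv2.resize(t[140:310,140:470],(792,408),interpolation=2)[:, :]
b=cv2.resize(s[170:330,215:445],(400,278),interpolation=2)
a=cv2.resize(t[145:305,255:465],(400,305),interpolation=2); c=cv2.resize(t[145:305,145:275],(240,295))
o=np.zeros((590,800,3),np.uint8); o[:305,:400]=a; o[305:583,:400]=b; o[:295,400:640]=c
d=cv2.resize(s[220:310,215:305],(290,290),interpolation=2); o[295:585,400:690]=d
cv2.imwrite('pics/fin.png',o)
E
```

```text
(no output)
```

View pics/fin.png

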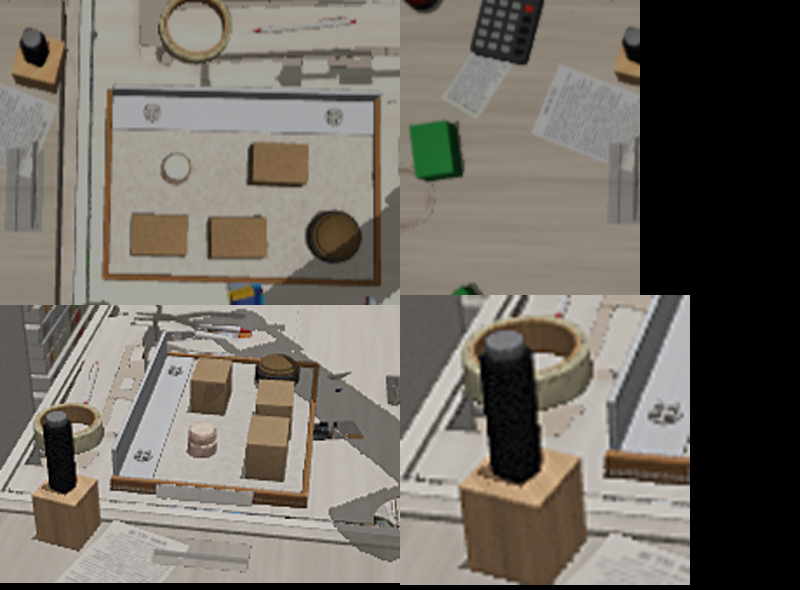

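The final picture shows all three cartons upright on the floor, at (159,235), (238,237) and (279,164), clear of each other and of the cap and door stop. The driver is seated upright, no brown carton is left on the counter, and the tape roll and pen have not moved. Handing in.

```bash
python3 -c "
from bench import env
print(env.sign_off())"
```

```text
the job is handed in; nothing more can be done
None
```

Both screws are driven to their stops, the screwdriver is back upright in its stand, and all three brown cartons stand clear on the tray floor; the job is handed in, and the hand-in call returned no verdict.

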